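# Open the vent cap of the oil canister

## Robot

A 6-joint arm with a two-finger parallel gripper is mounted at the origin on the work surface. World frame = base frame: x ahead of the robot, y to its left, z up, the work surface at z = 0. Lengths are in m, angles in rad, forces in N, time in s.
With the tool pointing down it reaches from about 0.425 to 0.95 m from the base axis. Payload 3.5 kg.
Tool frame: the origin (TCP) lies midway between the tips of the shut fingers; the grasp point (between the pads) lies 19 mm behind it; z points along the fingers, y is the line along which they close (so a half turn about z gives the same grasp; the last joint's range is limited). The gripper opens to 85 mm and grips with 20 to 120 N. Pads are 22 mm wide; open, the fingers measure 114 mm over their backs; the gripper's body (76 mm by 85 mm) begins 54 mm behind the grasp point. The pads swing forward as they close: fully open they stand 13 mm farther back than shut.
Start: joints at [0.989, 0.286, 1.577, -0, 1.279, -0.15], TCP at [0.282, 0.613, 0.231] pointing down, gripper open.
Joint ranges: [-2.77, 2.77], [-0.9, 2.22], [0.21, 2.48], [-1.53, 4.67], [0.24, 2.81], [-2.84, 2.84]. Speed limits (rad/s): [2.79, 2.79, 3.14, 3.14, 3.14, 3.14].

## Interface

Orientations are given as a unit quaternion [x, y, z, w].
In Python, from plant import get_state, read_camera, ctrl gives the robot as it stands.
- The arm moves only by the shell command python3 -m crank 'ROWS' [FORCE]. ROWS is JSON, a list of rows, each a list of 3 entries, a list of its own where there are three numbers: the shift along the tool's x, y, z in mm, then the turn about the tool's z in degrees, then the closure in counts, from 0 (fully open) to 255 (shut). In form: [[[tx, ty, tz], yaw, claw], ...]. A call has 1 to 10 rows; each row is the pose to reach, as a shift and turn from the pose commanded when the call began, along the tool's axes at that moment; what a row does not reach only later rows make up. A row lasts 1/10 s, in which the tool goes at most 50 mm and 8.59 degrees, less where a joint would pass 70% of its speed; a pose out of reach is approached as far as the arm can. A call with a gripper value outside its range is refused whole. The fingers move at their own pace and stop on an object; FORCE is the grip in N (left out, the last holds). Time passes only in rows, so rows that repeat a pose let the fingers close. It gives the time, the measured TCP pose, the force, the opening and the grip force at its end, in the units of the state.
- get_state(): the state, without advancing time (a new reading comes with each control period).
- read_camera(name): name is "scene" or "top"; returns a dict with "frame" (400x640x3 uint8, blue, green, red), "range_z" (400x640 float32, m along the optical axis (not along the pixel's ray), 0 where there is no reading), "vfov" (degrees; the focal length in pixels is half the picture's height over the tangent of half this angle, whatever the lens; pixels are square), "cx", "cy" (the principal point, pixels), "origin" and "orientation" of the camera in the world. Camera axes: x right, y down, z forward; pixel columns grow to the right and rows downward; lengths in m; the calibration is good to about 2 mm. A picture is of the moment at which its call begins.
- ctrl.sign_off(): hands the job in; it is judged then, once.
The state is a dict: "time": time; "qpos": joint angles; "dq": joint speeds; "joint_efforts": joint torques, N m; "eef_pos": TCP position; "tcp_rot": TCP orientation; "contact_force": force on the tool from outside, world axes, zero at the start; "wrist_torque": the same for the moment, N m; "opening": opening from 0.0 (shut) to 1.0 (fully open); "finger_force": force on a finger pad.
Only numpy, scipy, OpenCV 4.12 (cv2) and the standard library are available. Lean on these libraries where they do the work, as an engineer would, in place of code of your own. Each camera call takes 0.05 s, during which the arm holds its last target. There are 200 camera calls.

## Task

Open the vent of the metal oil canister so that its tap will run: lift the red flip tab by its tongue and swing it fully back, then unscrew the blue wing cap beneath it (counter-clockwise) until you feel it come up firmly against its stop, but do not strain the stop. Leave the tab folded back and the cap unscrewed, and leave the other things on the table where they are.

Things in the scene. Friction and masses are not known exactly. Their poses are not given: they have to be found in the camera images.
- canister: Fixed oil canister: metallic box 200 (its x) x 150 (y) x 140 mm tall with dark bands; a brass tap stands out 42 mm from its -x face, 85 mm up. Origin: centre of its underside. The neck with the cap stands at the centre of its top; two dark hinge posts (6 mm wide at y = +-22 mm, 10 mm deep, 221 mm above the table) stand at its x = +53 mm.
- tab (a joint): Angle of the flat red flip tab (rad): 0 = shut, level over the cap; grows as its tongue is lifted and swung over backwards; stop at 2.8, folded back away from the cap. Fully back means above 2.2. Stiff hinge (0.08 N m of friction): it stays where it is left. Starts at 0 to 0.06.
- tab_pivot (a point): Centre of the tab's hinge pin, 218 mm above the table, 53 mm along the canister's +x from the neck's axis. The pin lies along the canister's y.
- tab_tongue (a point): Point to take the tab by, mid-thickness in its narrow tongue (12 mm wide along y, 8 mm thick), 103 mm from the pin, 14 mm from the tongue's free end, 28 mm from the wider plate (36 mm wide, 5 mm thick). Shut, it lies 50 mm from the neck's axis to the canister's -x, 218 mm above the table, 74 mm of free air below. Axes: the canister's when shut; they turn with the tab.
- cap_grip (a point): On the blue screw cap's axis, in its upright wing: a bar 42 mm long (this point's x), 13 wide (y), 30 tall, on a disc 46 mm wide. This point is 9 mm below the wing's top, 21 mm above the disc. Unscrews counter-clockwise from above, friction about 0.15 N m, rises 2 mm per rad, cannot come off. The stop comes after 1.7 to 2.5 rad, at no fixed heading: it must be felt.
- cap_mark (a point): Near the +x end of the wing, 21 mm from the cap's axis, by the white mark on the wing's top; its distance from its start shows the turn: 30 mm is 1.59 rad.
- collar_mark (a point): White mark on the brass collar under the cap, 30 mm from the neck's axis. The collar holds the cap's stop and is springy about the vertical: the mark moves 5 mm per N m of turning moment on the cap (0.75 mm while the cap just runs), then springs back. Firm against the stop is 0.4 to 0.6 N m (2 to 3 mm); it counts from 0.32 N m (1.6 mm); above 0.9 N m (4.5 mm) it is strained.
- cup: steel cup, 56 mm wide, 55 mm tall, standing under the canister's tap (origin: centre of its underside); loose, must stay where it is
- cake1: round pressed cake, 60 mm wide, 24 mm tall, beside the canister (origin: centre of its underside); loose, must stay where it is
- cake2: another such cake beside the canister; loose, must stay where it is
- cake3: another such cake, a little farther off; loose, must stay where it is
- mould: wooden two-hole cake mould with a handle, 258 x 80 x 30 mm, lying beside the canister (origin: on its underside, within the block, 25 mm from the end where the handle starts); loose, must stay where it is
- bowl: large steel mixing bowl, 220 mm wide, 85 mm tall, on the robot's left; loose, must stay where it is
- spatula: white spatula lying on the robot's left; loose, must stay where it is

How it is judged:
By the outcome, as a careful person would: the job done as asked, in the order asked, and still so for the second after the job is handed in, with the robot touching nothing.
It also fails if it takes over 72 s, if anything falls off the work surface, if the arm or the gripper's body presses on something with over 40 N, if the wrist force passes 120 N, or if a joint passes its speed limit or range.

## Working session

There is one attempt and no reset: what is moved stays moved. The work goes in short steps, Python scripts to look and compute and a shell command to move; the robot and the scene stay as the last step left them, time stands still between calls to the robot, and variables do not carry over. Pictures are saved under pics/ and viewed, at most 10 in all, crops included, and the job is handed in when it is done.

```bash
mkdir -p pics; ls
python3 - <<'E'
from plant import get_state, read_camera
import cv2, numpy as np
s=get_state(); print({k:np.round(v,3).tolist() for k,v in s.items()})
for n in("scene","top"):
    c=read_camera(n); cv2.imwrite(f"pics/{n}0.png",c["frame"]); np.savez(f"pics/{n}0.npz",**c)
    print(n,c["vfov"],c["cx"],c["cy"],c["origin"],c["orientation"])
E
```

```text
pics
{'time': 0.0, 'qpos': [0.989, 0.287, 1.578, -0.0, 1.279, -0.15], 'dq': [0.001, 0.0, 0.0, 0.0, 0.0, -0.001], 'joint_efforts': [-0.0, -40.597, -29.263, -0.0, 0.006, -0.0], 'eef_pos': [0.282, 0.612, 0.23], 'tcp_rot': [0.214, 0.977, -0.001, -0.0], 'contact_force': [-0.383, 0.474, -0.215], 'wrist_torque': [-0.018, 0.033, -0.029], 'finger_force': 0.0, 'opening': 0.999}
scene 42.3650501213348 316.3923700076936 197.02885350094215 [1.12460297 1.05490296 0.94650515] [ 0.27813964  0.84353665 -0.43589822 -0.14517918]
top 45.21439159497085 312.19853451673 199.34282260480623 [0.42206371 0.18679789 1.32514032] [ 0.70896937 -0.70468481  0.0219922  -0.01726513]
```

View pics/scene0.png

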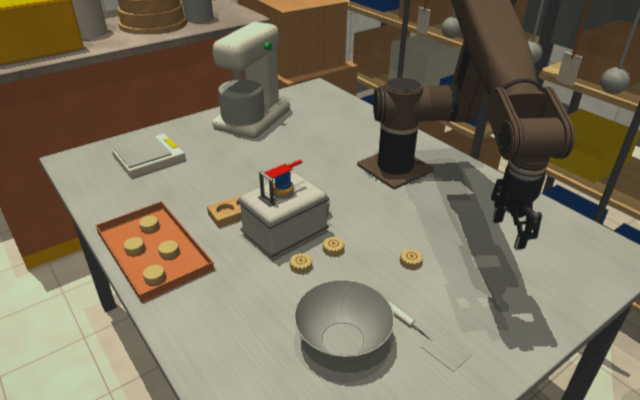

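View pics/top0.png

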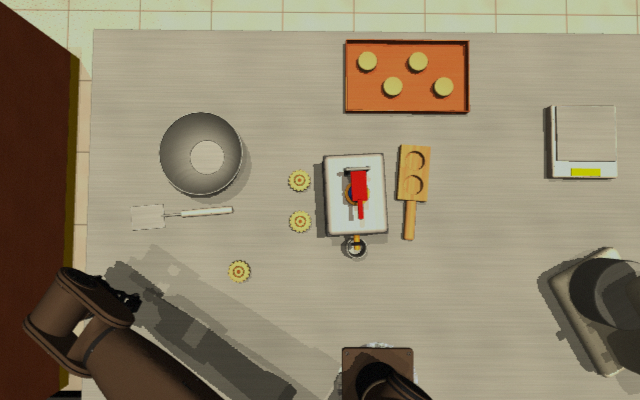

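The scene view shows the canister in the middle, with the tab's hinge on the far side from the robot. In the top view the red tab runs from about (358,170) to its tongue end at about (361,218), pointing toward the robot. The tap and cup are at (356,245), the cakes at (300,180), (300,221) and (239,271), and the mould at (412,190).

```bash
cat > h.py <<'E'
import numpy as np, cv2
from scipy.spatial.transform import Rotation as R
def f(c): return 200/np.tan(np.radians(c["vfov"])/2)
def ray(c,uv):
    uv=np.atleast_2d(uv).astype(float)
    d=np.c_[(uv[:,0]-c["cx"])/f(c),(uv[:,1]-c["cy"])/f(c),np.ones(len(uv))]
    return R.from_quat(c["orientation"]).apply(d)
def plane(c,uv,z):
    d=ray(c,uv); o=np.array(c["origin"]); return o+d*((z-o[2])/d[:,2])[:,None]
def depth(c,uv):
    uv=np.atleast_2d(uv).astype(int); return np.array(c["origin"])+ray(c,uv)*c["range_z"][uv[:,1],uv[:,0]][:,None]
def red(c):
    b,g,r=[c["frame"][...,i].astype(int) for i in range(3)]
    m=((r>130)&(g<60)&(b<60)).astype(np.uint8); n,l,st,ce=cv2.connectedComponentsWithStats(m)
    k=1+np.argmax(st[1:,4]); return l==k
E
python3 - <<'E'
from h import *
for n in("scene","top"):
    c=dict(np.load(f"pics/{n}0.npz")); m=red(c); v,u=np.nonzero(m); uv=np.c_[u,v]
    P=plane(c,uv+0.0,.2215); D=depth(c,uv)
    print(n,len(uv),"depth z pct",np.percentile(D[:,2],[5,50,95]).round(4))
    rect=cv2.minAreaRect(P[:,:2].astype(np.float32)*1000); print(rect)
    ax=np.linalg.svd(P[:,:2]-P[:,:2].mean(0),full_matrices=False)[2][0]; ax*=np.sign(-ax[0])
    s=P[:,:2]@ax; print("axis",ax,np.degrees(np.arctan2(ax[1],ax[0])))
    t=P[:,:2]@[-ax[1],ax[0]]
    e=s.max()
    for a in np.arange(0,.12,.01):
        k=(s<e-a)&(s>e-a-.01)
        if k.any(): print(round(a,3),P[k,:2].mean(0).round(4),round(np.ptp(t[k]),4))
# canister top edges in top view
c=dict(np.load("pics/top0.npz"))
g=np.mgrid[130:260,300:420]; uv=np.c_[g[1].ravel(),g[0].ravel()]
D=depth(c,uv); k=(abs(D[:,2]-.14)<.012)
print(k.sum(),cv2.minAreaRect(D[k,:2].astype(np.float32)*1000))
E
```

```text
scene 199 depth z pct [0.2158 0.2188 0.2214]
((501.3572998046875, 76.09569549560547), (106.06112670898438, 32.80760192871094), 3.8510968685150146)
axis [-0.99655007 -0.08299368] -175.23933648516802
0.0 [0.4543 0.0712] 0.0075
0.01 [0.4638 0.0728] 0.0079
0.02 [0.4739 0.0719] 0.0079
0.03 [0.4843 0.076 ] 0.0131
0.04 [0.4936 0.0758] 0.0296
0.05 [0.5034 0.0766] 0.0329
0.06 [0.5134 0.0771] 0.0315
0.07 [0.5233 0.0777] 0.0314
0.08 [0.5334 0.0777] 0.0317
0.09 [0.543  0.0795] 0.0311
0.1 [0.551  0.0804] 0.031
top 517 depth z pct [0.2175 0.2208 0.2247]
((495.6638488769531, 71.86140441894531), (109.3052978515625, 34.040225982666016), 3.34079647064209)
axis [-0.99822469 -0.05956057] -176.58540965601134
0.0 [0.4463 0.0686] 0.0074
0.01 [0.4561 0.0695] 0.0096
0.02 [0.4657 0.0696] 0.0095
0.03 [0.4762 0.0709] 0.0074
0.04 [0.4864 0.0714] 0.0324
0.05 [0.496  0.0711] 0.0328
0.06 [0.5061 0.0725] 0.0328
0.07 [0.516  0.0735] 0.0323
0.08 [0.5259 0.0732] 0.0328
0.09 [0.536  0.0745] 0.0328
0.1 [0.5458 0.0743] 0.0329
3859 ((503.03228759765625, 71.04191589355469), (199.71926879882812, 149.595703125), 3.393941879272461)
```

```bash
cat >> h.py <<'E'
from plant import get_state, read_camera
def shift(p,yang=None):
    s=get_state(); r=R.from_quat(s["tcp_rot"]); d=r.inv().apply(np.array(p)-s["eef_pos"])*1000
    y=r.as_matrix()[:,1]; a=np.degrees(np.arctan2(y[1],y[0]))
    print("t",round(s["time"],2),"tcp",np.round(s["eef_pos"],4),"q",np.round(s["qpos"],2),"shift mm",d.round(1),"yang",a.round(2), "turn" , None if yang is None else round(a-yang,2))
E
python3 -c "
from h import *
shift([.4535,.069,.30],-86.6)"
```

```text
t 0.1 tcp [0.2821 0.6125 0.23  ] q [ 0.99  0.29  1.58 -0.    1.28 -0.15] shift mm [-383.1 -422.1  -69.2] yang 65.26 turn 151.86
```

```bash
python3 -m crank '[[[-35,-38,-35],8,60],[[-70,-76,-69],16,130],[[-105,-114,-69],24,130],[[-140,-152,-69],32,130],[[-175,-190,-69],40,130],[[-210,-228,-69],48,130],[[-245,-266,-69],56,130],[[-280,-304,-69],64,130],[[-315,-342,-69],72,130],[[-345,-380,-69],80,130]]' 20; python3 -c "
from h import *
shift([.4535,.069,.30],-86.6)"
```

```text
time: 1.1
eef_pos: [0.4285, 0.1516, 0.3]
tcp_rot: [0.794, 0.608, -0.0, -0.0]
contact_force: [0.4, 0.8, -0.2]
opening: 0.487
finger_force: 0.0
t 1.1 tcp [0.4285 0.1516 0.3   ] q [ 0.12 -0.27  2.01 -0.    1.4   0.38] shift mm [-73.3  45.6  -0. ] yang -15.05 turn 71.55
```

```bash
python3 -m crank '[[[-25,15,0],8,130],[[-50,30,0],16,130],[[-73,45.6,0],24,130],[[-73.3,45.6,0],32,130],[[-73.3,45.6,0],40,130],[[-73.3,45.6,0],48,130],[[-73.3,45.6,0],56,130],[[-73.3,45.6,0],64,130],[[-73.3,45.6,0],71.5,130],[[-73.3,45.6,0],71.5,130]]'
python3 - <<'E'
from h import *
shift([.4535,.069,.2],-86.6)
c=read_camera("scene"); cv2.imwrite("pics/s1.png",cv2.resize(c["frame"][130:270,180:380],(800,560)))
E
```

```text
time: 2.1
eef_pos: [0.4537, 0.0711, 0.2998]
tcp_rot: [0.999, 0.033, -0.0, -0.0]
contact_force: [0.9, -0.2, 0.4]
opening: 0.488
finger_force: 0.0
t 2.1 tcp [0.4537 0.0711 0.2998] q [-0.07 -0.26  2.    0.    1.4   1.44] shift mm [-0.2  2.1 99.8] yang -86.23 turn 0.37
```

View pics/s1.png

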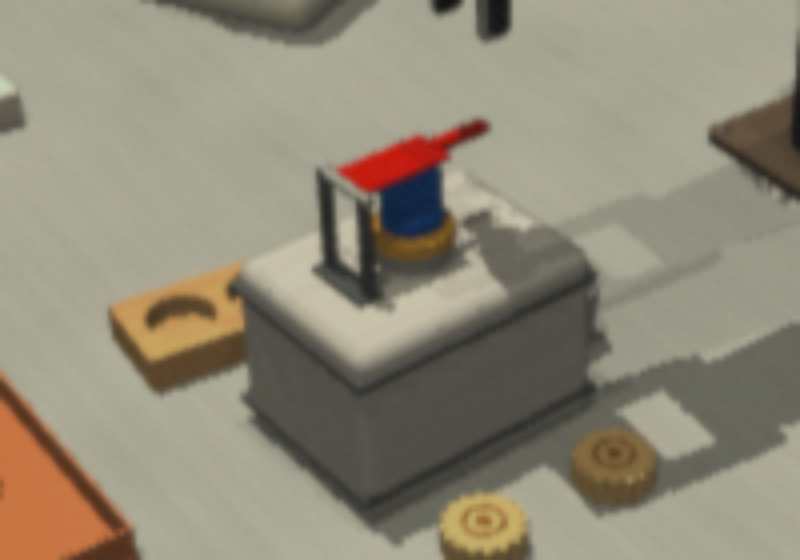

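The picture shows the tab shut, with the tongue at about (465,133), the fingers high above it, and the blue cap with its brass collar below. I lower straight down over the tongue.

```bash
python3 -m crank '[[[0,0,0],0,130],[[0,0,25],0,130],[[0,0,50],0,130],[[0,0,75],0,130],[[0,0,95],0,130],[[0,0,100],0,130],[[0,0,100],0,130]]'
python3 - <<'E'
from h import *
shift([.4535,.069,.2],-86.6)
c=read_camera("scene"); cv2.imwrite("pics/s2.png",cv2.resize(c["frame"][120:220,230:370],(800,571),interpolation=cv2.INTER_CUBIC))
E
```

```text
time: 2.85
eef_pos: [0.4535, 0.0711, 0.1996]
tcp_rot: [0.999, 0.033, -0.001, -0.0]
contact_force: [-0.4, 0.9, 0.4]
opening: 0.496
finger_force: 0.0
t 2.85 tcp [0.4535 0.0711 0.1996] q [-0.07 -0.18  2.12 -0.    1.2   1.44] shift mm [-0.2  2.1 -0.4] yang -86.19 turn 0.41
```

View pics/s2.png

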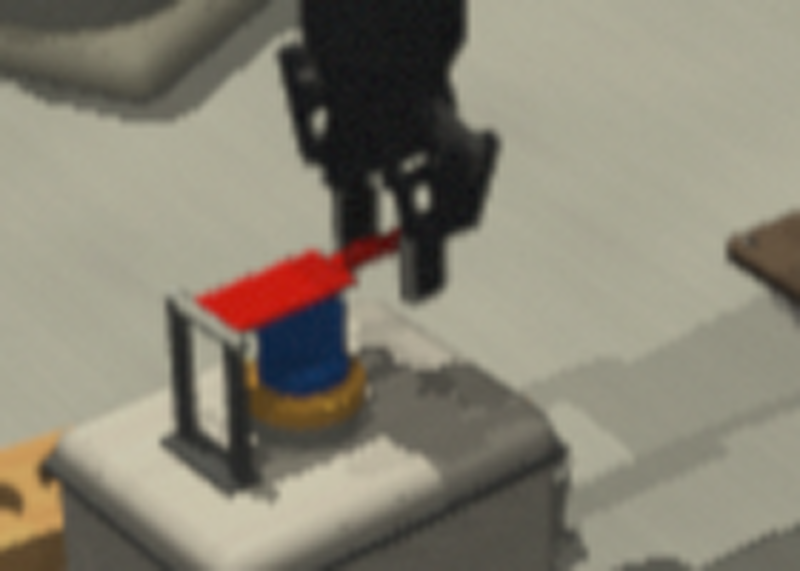

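The fingers straddle the tongue, which passes between the pads at about (375,245). I close gently.

```bash
python3 -m crank '[[[0,1,0],0,160],[[0,1,0],0,200],[[0,1,0],0,215],[[0,1,0],0,230],[[0,1,0],0,240],[[0,1,0],0,240],[[0,1,0],0,240],[[0,1,0],0,240]]' 20
python3 - <<'E'
from h import *
shift([.4535,.069,.2],-86.6); s=get_state(); print(s["contact_force"],s["wrist_torque"],s["finger_force"],s["opening"])
E
```

```text
time: 3.7
eef_pos: [0.4548, 0.0691, 0.2011]
tcp_rot: [0.999, 0.033, 0.001, 0.001]
contact_force: [0.9, -5.7, 1.6]
opening: 0.134
finger_force: 22.9
t 3.7 tcp [0.4548 0.0691 0.2011] q [-0.07 -0.18  2.12 -0.    1.2   1.44] shift mm [-1.3 -0.   1.1] yang -86.25 turn 0.35
[ 0.92817635 -5.66863552  1.58478227] [-0.84177619 -0.19397277 -0.08968622] 22.884635031223297 0.1342643004133787
```

```bash
python3 -m crank '[[[0.5,0.5,-10.3],0,240],[[3.2,1,-25.5],0,240],[[8.1,1,-40.1],0,240],[[15.2,1,-53.8],0,240],[[24.2,1,-66.4],0,240],[[35,1,-77.4],0,240],[[47.3,1,-86.7],0,240],[[60.9,1,-94],0,240],[[75.4,1,-99.2],0,240],[[75.4,1,-99.2],0,240]]'
python3 - <<'E'
from h import *
shift([.4535,.069,.2],-86.6); s=get_state(); print(s["contact_force"],s["wrist_torque"],s["finger_force"],s["opening"])
c=read_camera("scene"); cv2.imwrite("pics/s3.png",cv2.resize(c["frame"][80:220,200:400],(800,560),interpolation=cv2.INTER_CUBIC))
E
```

```text
time: 4.7
eef_pos: [0.5302, 0.0735, 0.3008]
tcp_rot: [0.999, 0.033, -0.0, 0.001]
contact_force: [-2.1, -4.3, 1.5]
opening: 0.132
finger_force: 23.9
t 4.7 tcp [0.5302 0.0735 0.3008] q [-0.05 -0.07  1.84 -0.    1.37  1.45] shift mm [-76.7  -0.7 100.8] yang -86.23 turn 0.37
[-2.11738753 -4.29453484  1.46497292] [-0.73655099  0.20715341 -0.05321918] 23.941639065742493 0.13223737527579102
```

View pics/s3.png

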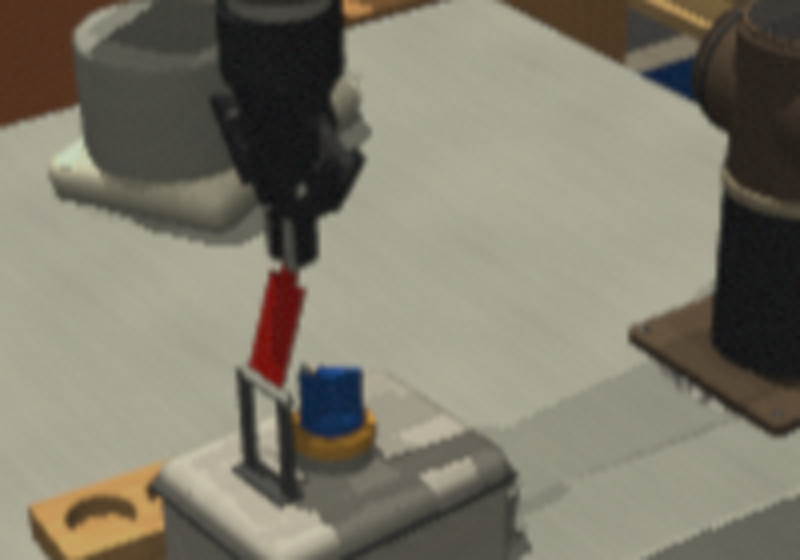

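The tab is up at about 75° in the pads, near (280,320), and the cap is now clear at (332,400). I carry on along the arc.

```bash
python3 -m crank '[[[15.2,0.5,-3],0,240],[[30.6,1,-3.8],0,240],[[46,1,-2.2],0,240],[[60.9,1,1.7],0,240],[[75.1,1,7.8],0,240],[[88.2,1,15.9],0,240],[[100,1,25.9],0,240],[[110.1,1,37.6],0,240],[[115.9,1,46.1],0,240],[[115.9,1,46.1],0,240]]'
python3 - <<'E'
from h import *
shift([.4535,.069,.2],-86.6); s=get_state(); print(s["contact_force"],s["wrist_torque"],s["finger_force"],s["opening"])
E
```

```text
time: 5.75
eef_pos: [0.6485, 0.0805, 0.2565]
tcp_rot: [0.999, 0.033, 0.006, -0.0]
contact_force: [5.3, -3.0, 5.4]
opening: 0.132
finger_force: 25.6
t 5.75 tcp [0.6485 0.0805 0.2565] q [-0.03  0.22  1.62  0.    1.3   1.47] shift mm [-196.    -1.3   54.3] yang -86.26 turn 0.34
[ 5.25172048 -2.9573814   5.41737366] [-0.44493293 -0.6802582   0.03775539] 25.570348799228668 0.1323646554180083
```

```bash
python3 -m crank '[[[0,0,0],0,180],[[0,0,0],0,130],[[0,0,0],0,130],[[0,0,-20],0,130],[[0,0,-50],0,130],[[-20,40,-80],0,130],[[-50,85,-80],0,130],[[-90,130,-80],0,130],[[-120,175,-80],0,130],[[-130,200,-80],0,130]]'
python3 - <<'E'
from h import *
for n in("scene","top"):
    c=read_camera(n); np.savez(f"pics/{n}4.npz",**c)
    fr=c["frame"]; a=fr[130:230,230:330] if n=="scene" else fr[140:240,310:410]
    cv2.imwrite(f"pics/{n}4.png",a)
a=[cv2.resize(cv2.imread(f"pics/{n}4.png"),(400,400),interpolation=cv2.INTER_CUBIC) for n in("scene","top")]
cv2.imwrite("pics/both4.png",np.hstack(a))
c=dict(np.load("pics/top4.npz"))
m=red(c);v,u=np.nonzero(m);D=depth(c,np.c_[u,v]);print("red x,z",D[np.argsort(D[:,0])][::12][:,[0,2]].round(3).tolist())
shift([.503,.071,.3])
E
```

```text
time: 6.75
eef_pos: [0.5267, -0.1279, 0.3334]
tcp_rot: [0.999, 0.033, 0.0, -0.0]
contact_force: [0.7, 0.6, -0.6]
opening: 0.488
finger_force: 0.0
red x,z [[0.422, 1.325], [0.561, 0.222], [0.563, 0.226], [0.565, 0.229], [0.567, 0.231], [0.569, 0.233], [0.571, 0.237], [0.572, 0.23], [0.574, 0.234], [0.576, 0.236], [0.577, 0.239], [0.579, 0.241], [0.581, 0.244], [0.582, 0.239], [0.584, 0.243], [0.586, 0.245], [0.588, 0.247], [0.589, 0.25], [0.59, 0.244], [0.592, 0.248], [0.594, 0.251], [0.596, 0.252], [0.597, 0.256], [0.598, 0.253], [0.6, 0.254], [0.602, 0.257], [0.604, 0.259], [0.605, 0.263], [0.606, 0.256], [0.608, 0.261], [0.61, 0.263], [0.612, 0.266], [0.614, 0.268], [0.617, 0.274], [0.622, 0.272], [0.626, 0.282], [0.631, 0.282], [0.637, 0.284], [0.643, 0.289]]
t 6.85 tcp [ 0.5262 -0.1312  0.3333] q [-0.43 -0.07  1.78 -0.    1.43  1.08] shift mm [ -11.1 -203.2   33.1] yang -86.59 turn None
```

View pics/both4.png

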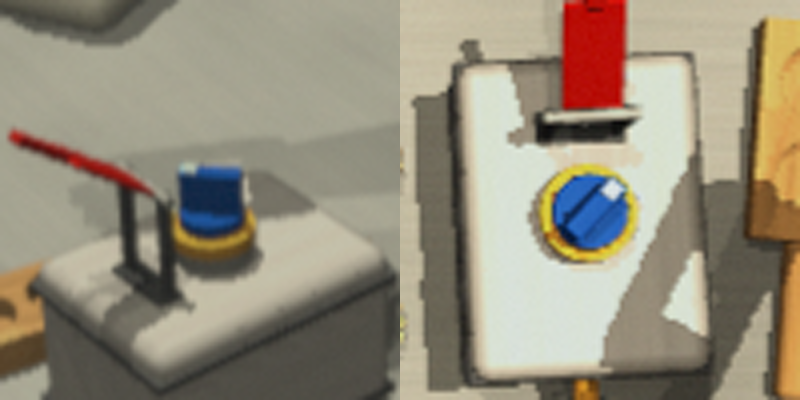

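The tab is folded back (red, upper right of the posts). In the top crop the cap is at (595,212), with its wing running from (562,245) to the white mark at (612,188). I measure its heading and height.

```bash
cat >> h.py <<'E'
def cap(c,ztop=None,show=True):
    fr=c["frame"]; hsv=cv2.cvtColor(fr,cv2.COLOR_BGR2HSV)
    box=np.zeros(fr.shape[:2],bool); box[178:208,340:376]=1
    bl=box&(hsv[...,0]>95)&(hsv[...,0]<130)&(hsv[...,1]>110)
    v,u=np.nonzero(bl); D=depth(c,np.c_[u,v])
    hull=cv2.convexHull(np.c_[u,v].astype(np.int32))
    ins=np.zeros(fr.shape[:2],np.uint8); cv2.fillConvexPoly(ins,hull,1)
    wh=(ins>0)&(hsv[...,1]<90)&(hsv[...,2]>120)
    vw,uw=np.nonzero(wh)
    return np.c_[u,v],D,np.c_[uw,vw]
E
python3 - <<'E'
from h import *
c=dict(np.load("pics/top4.npz"))
uv,D,w=cap(c)
print(len(uv),np.percentile(D[:,2],[5,25,50,75,95]).round(4))
zt=np.percentile(D[:,2],95)
k=D[:,2]>zt-.01
P=D[k,:2]; print("wing rect",cv2.minAreaRect(P.astype(np.float32)*1000),"zmed",np.median(D[k,2]))
print("disc centre", cv2.minEnclosingCircle(plane(c,uv,np.percentile(D[:,2],25))[:,:2].astype(np.float32)*1000))
p=plane(c,w,np.median(D[k,2])); print("white",len(w),p.mean(0))
b=np.r_[P,p[:,:2]]; print("wing+white",cv2.minAreaRect(b.astype(np.float32)*1000),b.mean(0))
d=p.mean(0)[:2]-b.mean(0); print("heading",np.degrees(np.arctan2(d[1],d[0])))
# collar yellow
hsv=cv2.cvtColor(c["frame"],cv2.COLOR_BGR2HSV)
m=np.zeros(hsv.shape[:2],bool); m[175:212,338:380]=1
m&=(hsv[...,0]>15)&(hsv[...,0]<35)&(hsv[...,1]>130)
v,u=np.nonzero(m); Dy=depth(c,np.c_[u,v]); z=np.median(Dy[:,2]); print("collar",z,cv2.minEnclosingCircle(plane(c,np.c_[u,v],z)[:,:2].astype(np.float32)*1000))
E
```

```text
250 [0.175  0.1777 0.1802 0.2061 0.21  ]
wing rect ((464.6287841796875, 119.73259735107422), (16.944049835205078, 157.95901489257812), 38.5251350402832) zmed 0.2082612037876289
disc centre ((503.2576904296875, 72.05554962158203), 21.942359924316406)
white 16 [0.51112287 0.06198292 0.2082612 ]
wing+white ((460.41064453125, 116.37432861328125), (27.727514266967773, 157.95901489257812), 38.52513885498047) [0.50027161 0.07353236]
heading -46.78522195573856
collar 0.16652213051712383 ((503.0718078613281, 72.27272033691406), 29.584102630615234)
```

Run:
```python
from h import *
c=dict(np.load("pics/top4.npz"))
uv,D,w=cap(c)
k=(D[:,2]>.2)&(D[:,2]<.22)
a=np.r_[uv[k],w]; P=plane(c,a,.208)[:,:2]
print(k.sum(),len(w),cv2.minAreaRect(P.astype(np.float32)*1000),P.mean(0))
ax=np.linalg.svd(P-P.mean(0),full_matrices=False)[2][0]; ax*=np.sign(ax[0]);print(np.degrees(np.arctan2(ax[1],ax[0])))
print(plane(c,w,.208)[:,:2].round(4).tolist())
shift([.503,.072,.3]); print(depth(c,w)[:,2].round(3))
```

```text
77 16 ((496.7144470214844, 68.0333251953125), (25.69348907470703, 38.14876937866211), 47.97182083129883) [0.50110741 0.07232092]
-44.99346241263948
[[0.5161, 0.0658], [0.5161, 0.0634], [0.5161, 0.0611], [0.5137, 0.0681], [0.5138, 0.0657], [0.5138, 0.0634], [0.5138, 0.0611], [0.5138, 0.0587], [0.5114, 0.0657], [0.5114, 0.0634], [0.5114, 0.0611], [0.5115, 0.0587], [0.5091, 0.0634], [0.5091, 0.0611], [0.5068, 0.0541], [0.4904, 0.0564]]
t 6.85 tcp [ 0.5262 -0.1312  0.3333] q [-0.43 -0.07  1.78 -0.    1.43  1.08] shift mm [ -11.  -204.2   33.1] yang -86.59 turn None
[0.21  0.213 0.209 0.208 0.207 0.206 0.209 0.211 0.209 0.207 0.207 0.211
 0.209 0.207 0.181 0.18 ]
```

```bash
python3 -m crank '[[[-5,-40,0],8,130],[[-11,-80,0],16,130],[[-11,-120,10],24,130],[[-11,-160,20],32,130],[[-11,-190,30],40,130],[[-11,-204,33],48,130],[[-11,-204,33],48,130],[[-11,-204,33],48,130]]'
python3 - <<'E'
from h import *
shift([.503,.072,.183],-134.5); print(get_state()["wrist_torque"])
E
```

```text
time: 7.65
eef_pos: [0.5039, 0.0758, 0.3004]
tcp_rot: [0.927, -0.375, -0.0, 0.0]
contact_force: [0.2, 0.1, 0.0]
opening: 0.49
finger_force: 0.0
t 7.65 tcp [0.5039 0.0758 0.3004] q [-0.05 -0.13  1.9   0.    1.38  2.29] shift mm [  2.    3.4 117.4] yang -133.99 turn 0.51
[-0.06831612  0.00375468  0.04553167]
```

```bash
python3 -m crank '[[[2,3.4,20],0.5,130],[[2,3.4,50],0.5,130],[[2,3.4,80],0.5,130],[[2,3.4,90],0.5,130],[[2,3.4,90],0.5,130]]'
python3 - <<'E'
from h import *
shift([.503,.072,.183],-134.5); print(get_state()["wrist_torque"])
c=read_camera("scene"); cv2.imwrite("pics/s5.png",cv2.resize(c["frame"][130:230,220:350],(780,600),interpolation=cv2.INTER_CUBIC))
E
```

```text
time: 8.15
eef_pos: [0.5024, 0.0709, 0.209]
tcp_rot: [0.925, -0.381, -0.002, 0.001]
contact_force: [0.8, 0.6, 0.0]
opening: 0.487
finger_force: 0.0
t 8.15 tcp [0.5024 0.0709 0.209 ] q [-0.06 -0.07  2.    0.    1.21  2.29] shift mm [-0.3 -1.3 26. ] yang -134.74 turn -0.24
[-0.0591037   0.01538629  0.02173985]
```

View pics/s5.png

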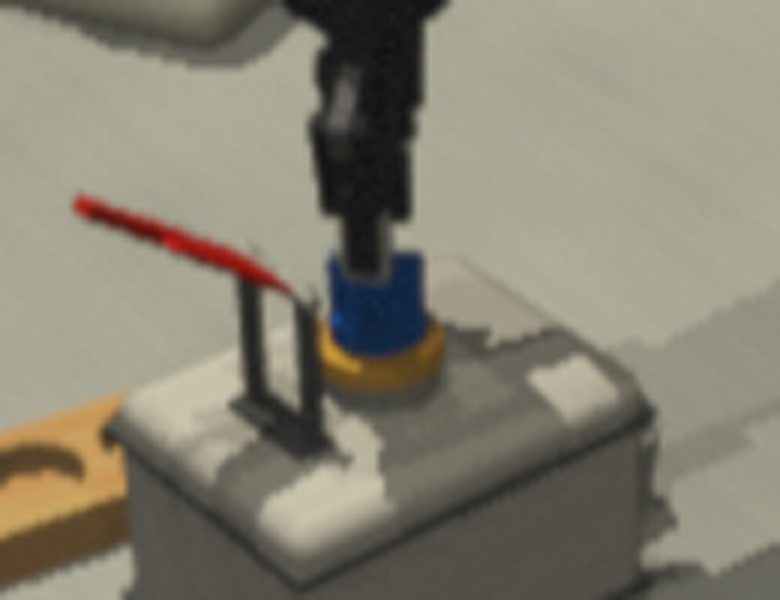

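The near finger is at (365,250), centred on the blue wing and just above it. The tab at (170,240) is clear. I lower and close.

```bash
python3 -m crank '[[[0,-0.7,13],0,130],[[0,-0.7,25],0,130],[[0,-0.7,25],0,130],[[0,-0.7,25],0,180],[[0,-0.7,25],0,220],[[0,-0.7,25],0,240],[[0,-0.7,25],0,240],[[0,-0.7,25],0,240],[[0,-0.7,25],0,240]]' 50
python3 - <<'E'
from h import *
shift([.503,.072,.183],-134.5); s=get_state(); print(s["wrist_torque"],s["finger_force"],s["opening"])
E
```

```text
time: 9.1
eef_pos: [0.5041, 0.0722, 0.186]
tcp_rot: [0.925, -0.381, 0.001, -0.0]
contact_force: [1.4, 0.6, 2.2]
opening: 0.143
finger_force: 52.5
t 9.1 tcp [0.5041 0.0722 0.186 ] q [-0.06 -0.04  2.02  0.    1.16  2.29] shift mm [-0.6  0.9  3. ] yang -134.74 turn -0.24
[ 0.26101168 -0.09523413  0.07594886] 52.48811960220337 0.14304540711150382
```

```bash
python3 -m crank '[[[0,0,-0.3],-8,240],[[0,0,-0.6],-16,240],[[0,0,-0.9],-24,240],[[0,0,-1.2],-32,240],[[0,0,-1.4],-40,240],[[0,0,-1.7],-48,240],[[0,0,-2],-56,240],[[0,0,-2.2],-64,240],[[0,0,-2.5],-72,240],[[0,0,-2.8],-80,240]]'
python3 - <<'E'
from h import *
shift([.503,.072,.183],-134.5); s=get_state(); print(s["wrist_torque"],s["contact_force"],s["finger_force"],s["opening"])
E
```

```text
time: 10.1
eef_pos: [0.5041, 0.0714, 0.1887]
tcp_rot: [0.952, 0.305, 0.0, 0.001]
contact_force: [0.2, -1.1, 1.6]
opening: 0.138
finger_force: 52.0
t 10.1 tcp [0.5041 0.0714 0.1887] q [-0.06 -0.04  2.02 -0.    1.16  0.89] shift mm [-0.5 -1.1  5.7] yang -54.47 turn 80.03
[-0.2175553  -0.09911467 -0.18455738] [ 0.15052413 -1.09979241  1.62954727] 51.98888182640076 0.1378536751434075
```

```bash
cat > st.py <<'E'
from h import *
s=get_state(); y=R.from_quat(s["tcp_rot"]).as_matrix()[:,1]
print("turned",round(np.degrees(np.arctan2(y[1],y[0]))+134.74,2),"Mz",round(s["wrist_torque"][2],3),"grip",round(s["finger_force"],1))
E
python3 -m crank '[[[0,0,-0.1],-4,240],[[0,0,-0.2],-8,240],[[0,0,-0.4],-12,240],[[0,0,-0.4],-12,240]]'; python3 st.py;  python3 -m crank '[[[0,0,-0.1],-3,240],[[0,0,-0.1],-3,240]]' >/dev/null; python3 st.py
```

```text
time: 10.5
eef_pos: [0.5042, 0.0713, 0.1891]
tcp_rot: [0.916, 0.401, 0.0, 0.001]
contact_force: [-0.2, -2.6, 1.6]
opening: 0.137
finger_force: 52.1
turned 91.96 Mz -0.131 grip 52.1
turned 94.9 Mz -0.148 grip 52.2
```

```bash
python3 -m crank '[[[0,0,-0.1],-2,240],[[0,0,-0.1],-4,240],[[0,0,-0.1],-4,240]]' >/dev/null; python3 st.py
```

```text
turned 98.89 Mz -0.196 grip 52.2
```

```bash
python3 -m crank '[[[0,0,-0.1],-1,240],[[0,0,-0.1],-1,240]]' >/dev/null; python3 st.py
```

```text
turned 99.97 Mz -0.118 grip 52.3
```

```bash
python3 -m crank '[[[0,0,-0.1],-2,240],[[0,0,-0.1],-4,240],[[0,0,-0.1],-4,240]]' >/dev/null; python3 st.py
```

```text
turned 103.99 Mz -0.116 grip 52.3
```

```bash
python3 -m crank '[[[0,0,-0.1],-2,240],[[0,0,-0.1],-4,240],[[0,0,-0.1],-4,240]]' >/dev/null; python3 st.py
```

```text
turned 107.99 Mz -0.131 grip 52.2
```

```bash
python3 -m crank '[[[0,0,-0.1],-2,240],[[0,0,-0.2],-4,240],[[0,0,-0.2],-4,240]]' >/dev/null; python3 st.py
```

```text
turned 111.99 Mz -0.14 grip 52.2
```

```bash
python3 -m crank '[[[0,0,-0.1],-2,240],[[0,0,-0.1],-4,240],[[0,0,-0.1],-4,240]]' >/dev/null; python3 st.py
```

```text
turned 115.99 Mz -0.135 grip 52.2
```

```bash
python3 -m crank '[[[0,0,-0.1],-2,240],[[0,0,-0.2],-4,240],[[0,0,-0.2],-4,240]]' >/dev/null; python3 st.py
```

```text
turned 119.93 Mz -0.33 grip 52.2
```

The torque has risen from 0.13 to 0.33 N m, so the stop has been met at about 2.06 rad. I ease on by one degree.

```bash
python3 -m crank '[[[0,0,0],-0.5,240],[[0,0,0],-1,240],[[0,0,0],-1,240]]' >/dev/null; python3 st.py
```

```text
turned 120.88 Mz -0.436 grip 52.3
```

```bash
python3 -m crank '[[[0,0,0],-0.6,240],[[0,0,0],-0.6,240],[[0,0,0],-0.6,240]]' >/dev/null; python3 st.py
```

```text
turned 121.45 Mz -0.431 grip 52.3
```

```bash
python3 - <<'E'
from h import *
for i in range(4):
    read_camera("top"); print(get_state()["wrist_torque"][2].round(3),get_state()["time"])
E
python3 st.py
```

```text
-0.456 13.35
-0.47 13.4
-0.494 13.45
-0.464 13.5
turned 121.46 Mz -0.464 grip 52.3
```

Readings average about 0.47 N m, so the cap is firm against the stop and well short of strained. I release, lift and move aside.

```bash
python3 -m crank '[[[0,0,0],0,200],[[0,0,0],0,150],[[0,0,0],0,130],[[0,0,-20],0,130],[[0,0,-60],0,130],[[0,0,-110],0,130],[[-40,10,-140],0,130],[[-85,20,-140],0,130],[[-130,30,-140],0,130],[[-175,40,-140],0,130]]';python3 -m crank '[[[-40,10,0],0,130],[[-40,10,0],0,130],[[-40,10,0],0,130]]' >/dev/null
python3 - <<'E'
from h import *
fr=[]
for n in("scene","top"):
    c=read_camera(n); np.savez(f"pics/{n}6.npz",**c); fr.append(c["frame"])
b=np.hstack([cv2.resize(fr[0][130:230,230:330],(400,400),interpolation=cv2.INTER_CUBIC),cv2.resize(fr[1][140:240,310:410],(400,400),interpolation=cv2.INTER_CUBIC)])
cv2.imwrite("pics/both6.png",b)
uv,D,w=cap(c); w=w[np.isfinite(depth(c,w)[:,2])&(depth(c,w)[:,2]>.2)]
p=plane(c,w,.212).mean(0); d=p[:2]-[.503,.0722]; print("mark",p,np.degrees(np.arctan2(d[1],d[0])),"wing top z",np.percentile(D[D[:,2]<.3,2],90))
m=red(c);v,u=np.nonzero(m);D=depth(c,np.c_[u,v]);D=D[D[:,2]<.4];f_=np.polyfit(D[:,0],D[:,2],1);print("tab angle",np.pi-np.arctan(f_[0]))
d=cv2.absdiff(fr[1],np.load("pics/top0.npz")["frame"]);
E
python3 st.py
```

```text
time: 14.5
eef_pos: [0.5025, -0.1083, 0.3298]
tcp_rot: [0.783, 0.622, 0.0, -0.0]
contact_force: [-0.2, 0.7, -0.2]
opening: 0.493
finger_force: 0.0
mark [0.50786062 0.08501867 0.212     ] 69.23411188339448 wing top z 0.21295883412332
tab angle 2.4618857525677336
turned 121.66 Mz 0.01 grip 0.0
```

View pics/both6.png

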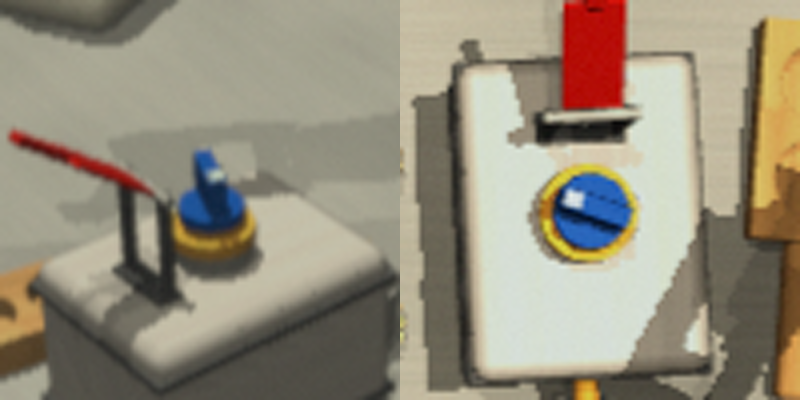

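The cap's white mark has moved to (573,198), a turn of about 2.0 rad, and the wing is about 5 mm higher. The tab stays back at 2.46 rad and the gripper is clear. I hand in.

```bash
python3 -c "
from plant import ctrl
print(ctrl.sign_off())"
```

```text
the job is handed in; nothing more can be done
None
```

I folded the tab back to about 2.46 rad, unscrewed the cap about 2.0 rad until it was firm against its stop (about 0.47 N m, not strained), moved the gripper clear, and handed the job in at about 15 s.

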